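# Stand the fuel cylinder up against its bracket and close the retaining arm

## Robot

A 7-joint arm with a two-finger parallel gripper is mounted at the origin on the work surface. World frame = base frame: x ahead of the robot, y to its left, z up, the work surface at z = 0. Lengths are in m, angles in degrees, forces in N, time in s.
With the tool pointing down it reaches from about 0.35 to 0.775 m from the base axis. Payload 3.1 kg.
Tool frame: the origin (TCP) lies on the centre line of the jaws, within the pads' length; the fingertips stand 17 mm ahead of it and the grasp point (between the pads) lies 2 mm behind it (robot.tip_reach is the distance from the TCP to the fingertips, in m); z points along the fingers, y is the line along which they close (so a half turn about z gives the same grasp; the last joint's range is limited). The gripper opens to 85 mm and grips with 20 to 120 N. Pads are 22 mm wide; open, the fingers measure 114 mm over their backs; the gripper's body (76 mm by 85 mm) begins 54 mm behind the grasp point. The pads swing forward as they close: fully open they stand 13 mm farther back than shut.
Start: joints at [-75.098, 17.813, 0.802, 86.603, -0.252, 75.585, -1.558], TCP at [0.163, 0.525, 0.248] pointing down, gripper open.
Joint ranges: [-154.91, 154.91], [-16.99, 109.72], [-72.82, 74.43], [7.12, 147.25], [-82.49, 262.49], [11.32, 116.49], [-174.64, 174.64]. Speed limits (degrees/s): [159.86, 159.86, 180, 180, 180, 180, 180].

## Interface

Orientations are given as [roll, pitch, yaw] about the fixed x, y, z axes, in that order (R = Rz(yaw) Ry(pitch) Rx(roll)).
In Python, from station import robot, fingers, vision, workorder, recognise gives the robot as it stands. Calls block until the motion is done:
- robot.move_to(position, orientation): joint-space move of the TCP to a pose.
- robot.line_to(position, orientation=None, velocity=0.15, f_stop=None): straight line of the TCP; orientation=None keeps the orientation; velocity is the mean speed in m/s. With f_stop (N) it stops when the force on the tool has changed by that much, and returns True; else False.
- robot.move_j(angles): joint-space move.
- fingers.gripper_to(opening, force=None): opening from 0.0 (shut) to 1.0 (fully open); force is the grip in N (None keeps the last); returns when the fingers have stopped.
- robot.pause(seconds).
- robot.inverse_kinematics(position, orientation): joint angles nearest the present ones, or None.
- vision.grab_frame(name): name is "side" or "top" or "wrist"; returns the picture (400x640x3 uint8, red, green, blue); there is no depth.
- vision.calibration(name): a dict with "mtx" (3x3 intrinsics, pixels), "k1" (the pictures are not rectified: a ray, as slopes to the right and down, at radius r is drawn at 1 + k1 r^2 times it, then the intrinsics apply), "extrinsics" (4x4, takes a point from world to camera coordinates); the wrist camera has in their place "T_tool_cam" (4x4, takes a point from camera to tool coordinates, whose origin is the TCP and whose axes are the flange's). Camera axes: x right, y up, looking along -z (the intrinsics and any distortion apply to the point x, -y, -z); pixel columns grow to the right and rows downward; lengths in m; the calibration is good to about 2 mm. A picture is of the moment at which its call begins: read the wrist's pose just before it. calibration takes no time and is no camera call.
A pose or a line that the arm cannot do raises robot.PlanningError and nothing moves.
- workorder.close_job(): hands the job in; it is judged then, once.
Trained networks look in the newest picture that a camera, given by its name, has taken for a name from the list of things; names that differ only in an ending like _2 or _b are one class to them, and where a whole thing is asked for, a point or a joint stands for the part that bears it (a point fixed in the world has none). Each returns a list of dicts, best first, with "p" (0 to 1); they miss things now and then, are a little off and sometimes report something else, mostly with a low value. They report only what shows in the picture. A call takes as long as a camera call. They do not tell look-alikes from the thing itself.
- recognise(label, camera): "rect" ([centre column, centre row, width, height] in pixels, round what is visible of it).
Readings, each from a call of its own:
- robot.current_time_s(): time.
- robot.current_joint_positions(): joint angles.
- robot.current_dq(): joint speeds.
- robot.current_joint_torque(): joint torques, N m.
- robot.current_tool_pos(): TCP position.
- robot.current_eef_rot(): TCP orientation.
- robot.current_contact_force(): force on the tool from outside, world axes, zero at the start.
- robot.current_torque(): the same for the moment, N m.
- robot.current_finger_gap(): opening from 0.0 (shut) to 1.0 (fully open).
- robot.current_gripper_force(): force on a finger pad.
Only numpy, scipy, OpenCV 4.12 (cv2) and the standard library are available. Lean on these libraries where they do the work, as an engineer would, in place of code of your own. Each camera call takes 0.05 s, during which the arm holds its last target. There are 200 camera calls.

## Task

The small gas cylinder is lying on the bench. Slide it along the bench until its rubber foot butts gently against the upright stop plate of the steel bracket, lift the valve end so that it comes upright with its foot kept down on the bench and pressed against the plate (do not pick the cylinder up off the bench), and then swing the bracket's retaining arm fully closed across the front of it. Leave the cylinder standing free and upright against the plate, and do not disturb the other things on the bench.

Things in the scene. Friction and masses are not known exactly. Their poses are not given: they have to be found in the camera images.
- cylinder: Small gas cylinder, 205 mm long, 0.5 to 0.85 kg, lying loose on the bench, axis 27 mm up. Origin: centre of the foot's end face; own +x runs from foot to valve (up when standing). From the foot: black rubber boot with eight flats, 54 mm across, to 30 mm; aluminium body 54 mm in diameter to 135 mm; shoulder to 150 mm; plain brass valve stem 24 mm in diameter to 205 mm, the place to grip.
- foot (a point): Centre of the foot's end face (the cylinder's origin). While the cylinder is raised against the plate, its foot's lower edge slides back from the plate and the upper edge slides down the plate: with its axis at angle a above the bench, this point is 27*sin(a) mm in front of the plate and 27*cos(a) mm up. Standing against the plate: 27 mm in front of it, on the bench.
- valve (a point): Point on the cylinder's axis in the brass valve stem, 185 mm from the foot's end face. Held here lightly (about 15 N) by fingers pointing down and closing across the cylinder, the cylinder can pivot between them as it is raised.
- bracket: Dark steel bracket fixed to the bench. Origin: on the bench, at the middle of the front face of its stop plate (the plane x = 0). Its -x points away from the plate, to where the cylinder lies; +z up. Plate 70 mm high, 12 mm thick, y = -60 to 64 mm. A side cheek 30 mm high runs forward at y = 52 to 64 mm to x = -76 mm.
- hinge (a point): On the axis of the retaining arm's upright hinge post, at arm height, 122 mm above the bench; it lies at x = -68, y = 56 mm of the bracket. The post is 16 mm in diameter and stands on the bench.
- retainer (a joint): Angle (rad) of the retaining arm about its post. 0: closed, at its end stop, pointing to the bracket's -y, barring the front of the standing cylinder 8 mm clear of it. It grows as the arm opens, clockwise seen from above, through the bracket's -x; at 3.14 it points to +y. Starts wide open (2.9 to 3.6), light friction (under 1 N at the handle), stays where left. Steel bar, 88 mm long, 114 to 130 mm up.
- retainer_handle (a point): On the axis of the black upright handle pin on top of the retaining arm, 76 mm from the hinge axis. The pin is 14 mm in diameter and stands from 130 to 190 mm above the bench; this point is 170 mm above the bench.
- jar: Glass jar, 76 mm in diameter, 130 mm high. A bystander, to be left where it is. Origin: centre of its underside.
- cup: Steel cup, 72 mm in diameter, 85 mm high. A bystander, to be left where it is. Origin: centre of its underside.
- press: Dark steel bead press 70 x 55 x 22 mm with an upright wooden handle, 102 mm high in all. A bystander, to be left where it is. Origin: centre of its underside.
- marver: Flat black block 70 x 50 x 18 mm. A bystander, to be left where it is. Origin: centre of its underside.
- paddle: Tool lying down, 220 mm long and 22 mm high: wooden handle, thin shaft and dark flat block. A bystander, to be left where it is. Origin: centre of its underside.
- tray: Steel tray 130 x 90 x 25 mm. A bystander, to be left where it is. Origin: centre of its underside.
- tweezers: Steel tweezers lying flat, 150 mm long, 9 mm high. A bystander, to be left where it is. Origin: centre of its underside.
Not all that is in view belongs to the job. There is more than one size of the cylinder; the one meant has the size given above.

How it is judged (in metres and radians):
On the way, in this order (a step that is already met when the one before it is completed fails the run):
1. the cylinder is half raised (its axis between about 25 and 65 degrees from upright), its foot down on the bench and pressing against the bracket (angle between cylinder's own x axis and vertical between 0.44 and 1.13 rad and height (world z) of foot below 0.04 m and contact force between cylinder and bracket above 0.4 N), for 0.05 s.
2. the cylinder stands upright against the stop plate, the retaining arm still open (angle between cylinder's own x axis and vertical below 0.07 rad and height (world z) of foot below 0.006 m and x of foot in the frame of bracket between -0.037 and -0.018 m and y of foot in the frame of bracket between -0.025 and 0.028 m and value of joint retainer above 1.6 rad), for 0.2 s.
At the end, for the whole second after the job is handed in: The cylinder stands at rest, within 4 degrees of upright, its foot flat on the bench, its foot's centre 18 to 37 mm in front of the stop plate (27 when touching) and between 25 mm to the -y and 28 mm to the +y side of the bracket's middle line, and the retaining arm is closed to within 0.12 rad (angle between cylinder's own x axis and vertical below 0.07 rad and height (world z) of foot below 0.006 m and x of foot in the frame of bracket between -0.037 and -0.018 m and y of foot in the frame of bracket between -0.025 and 0.028 m and value of joint retainer below 0.12 rad and linear speed of cylinder below 0.02 m/s and angular speed of cylinder below 0.1 rad/s).
It fails at once if the cylinder's foot is lifted clear of the bench (foot centre higher than 60 mm) (height (world z) of foot above 0.06 m).
It fails at once if a bystander is moved by more than 30 mm (distance of any of jar, cup, press, marver, paddle, tray, tweezers from where it was at the start of the episode above 0.03 m).
It fails at once if the cylinder is slammed against the bracket with more than 80 N (contact force between cylinder and bracket above 80 N).
It also fails if it takes over 72 s, if anything falls off the work surface, if the arm or the gripper's body presses on something with over 40 N, if the wrist force passes 120 N, or if a joint passes its speed limit or range.

## Working session

There is one attempt and no reset: what is moved stays moved. The work goes in short steps, each a Python script; the robot and the scene stay as the last script left them, time stands still between calls to the robot, and variables do not carry over. Pictures are saved under pics/ and viewed, at most 10 in all, crops included, and the job is handed in when it is done.

```bash
mkdir -p pics; ls; cat > h.py <<'E'
import numpy as np, cv2
from station import robot, fingers, vision, workorder, recognise
def ray(cam,u,v):
    c=vision.calibration(cam); K=np.array(c["mtx"]); k=c["k1"]
    xd=(u-K[0,2])/K[0,0]; yd=(v-K[1,2])/K[1,1]
    x,y=xd,yd
    for _ in range(30):
        s=1+k*(x*x+y*y); x,y=xd/s,yd/s
    E=np.linalg.inv(np.array(c["extrinsics"]))
    return E[:3,3], E[:3,:3]@np.array([x,-y,-1.])
def at(cam,u,v,z):
    o,d=ray(cam,u,v); return o+d*(z-o[2])/d[2]
def proj(cam,p):
    c=vision.calibration(cam); K=np.array(c["mtx"]); k=c["k1"]
    q=(np.array(c["extrinsics"])@np.r_[p,1])[:3]; x,y=q[0]/-q[2],-q[1]/-q[2]
    s=1+k*(x*x+y*y); return np.array([K[0,0]*x*s+K[0,2],K[1,1]*y*s+K[1,2]])
def save(cam,n):
    im=vision.grab_frame(cam); cv2.imwrite(f"pics/{n}.png",im[:,:,::-1]); return im
E
python3 - <<'E'
from h import *
for c in("top","side"):
    save(c,c); print(c,vision.calibration(c))
    for l in "cylinder foot valve bracket hinge retainer retainer_handle jar cup press marver paddle tray tweezers".split():
        try: print(l,[(np.round(d["rect"]).tolist(),round(d["p"],2)) for d in recognise(l,c)][:4])
        except Exception as e: print(l,e)
E
```

```text
pics
top {'mtx': array([[505.35367917,   0.        , 326.42707525],
       [  0.        , 505.35367917, 195.62036134],
       [  0.        ,   0.        ,   1.        ]]), 'k1': -0.12745381778507842, 'extrinsics': array([[ 0.06017912, -0.99818647,  0.0014962 , -0.02087084],
       [ 0.97251559,  0.05896909,  0.22524671, -0.53704956],
       [-0.22492645, -0.01210007,  0.97430061, -1.35104747],
       [ 0.        ,  0.        ,  0.        ,  1.        ]])}
cylinder [([324.0, 263.0, 24.0, 55.0], 0.71), ([263.0, 163.0, 55.0, 18.0], 0.71), ([470.0, 224.0, 32.0, 25.0], 0.7), ([316.0, 209.0, 75.0, 16.0], 0.55)]
foot [([323.0, 263.0, 25.0, 55.0], 0.96), ([262.0, 162.0, 55.0, 22.0], 0.66), ([315.0, 214.0, 77.0, 21.0], 0.63)]
valve [([323.0, 264.0, 29.0, 58.0], 0.72), ([318.0, 210.0, 76.0, 16.0], 0.67), ([263.0, 162.0, 52.0, 20.0], 0.6)]
bracket [([376.0, 189.0, 46.0, 93.0], 0.8)]
hinge [([377.0, 188.0, 48.0, 93.0], 0.68)]
retainer [([208.0, 230.0, 29.0, 75.0], 0.59)]
retainer_handle [([359.0, 164.0, 7.0, 41.0], 0.7)]
jar [([206.0, 168.0, 35.0, 30.0], 0.91), ([430.0, 254.0, 34.0, 46.0], 0.4)]
[... 962 characters left out ...]
325.0, 212.0, 20.0, 69.0], 0.72), ([265.0, 222.0, 64.0, 23.0], 0.7)]
bracket [([350.0, 239.0, 94.0, 100.0], 0.62)]
hinge [([351.0, 235.0, 90.0, 100.0], 0.9)]
retainer [([374.0, 203.0, 42.0, 35.0], 0.75)]
retainer_handle [([372.0, 202.0, 38.0, 29.0], 0.56), ([390.0, 326.0, 36.0, 54.0], 0.44)]
jar [([346.0, 118.0, 27.0, 50.0], 0.79)]
cup [([330.0, 362.0, 38.0, 49.0], 0.84)]
press [([417.0, 214.0, 32.0, 38.0], 0.98)]
marver [([270.0, 274.0, 33.0, 25.0], 0.77), ([326.0, 212.0, 25.0, 66.0], 0.66)]
paddle [([290.0, 140.0, 69.0, 24.0], 0.88), ([372.0, 203.0, 39.0, 35.0], 0.28)]
tray [([282.0, 335.0, 65.0, 50.0], 0.6)]
tweezers [([390.0, 324.0, 33.0, 55.0], 0.54), ([350.0, 237.0, 87.0, 99.0], 0.27)]
```

View pics/top.png

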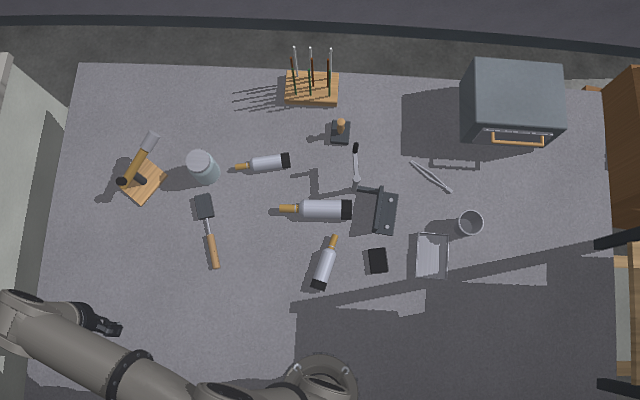

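View pics/side.png

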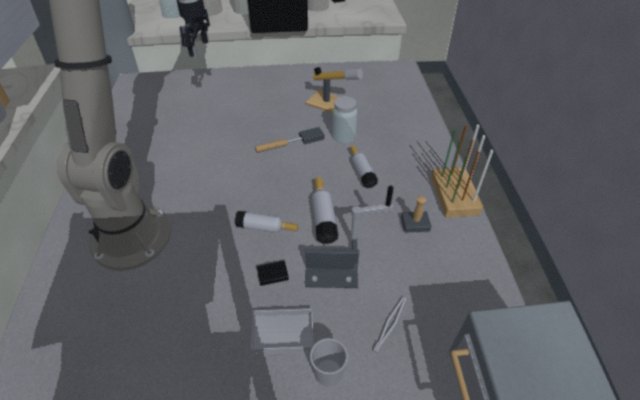

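Top view: candidate cylinders are A (317,209) in front of the plate, B (262,162) and C (324,263). The bracket is at (377,210), its arm points away (356,165), and the jar is at (203,168). I'll measure lengths and enlarge.

```bash
python3 - <<'E'
from h import *
im=cv2.imread("pics/top.png")[140:300,225:415]
cv2.imwrite("pics/crop.png",cv2.resize(im,None,fx=3.7,fy=3.7,interpolation=cv2.INTER_CUBIC))
for n,a,b in (("A",(277,208),(353,209)),("B",(234,166),(289,160)),("C",(336,235),(317,289))):
    p,q=at("top",*a,.027),at("top",*b,.027); print(n,p.round(3),q.round(3),np.linalg.norm(p-q).round(3))
for n,p in (("A",(319,182)),): pass
E
```

```text
A [0.501 0.151 0.027] [ 0.511 -0.066  0.027] 0.217
B [0.617 0.286 0.027] [0.645 0.127 0.027] 0.161
C [ 0.433 -0.022  0.027] [0.28  0.022 0.027] 0.16
```

View pics/crop.png

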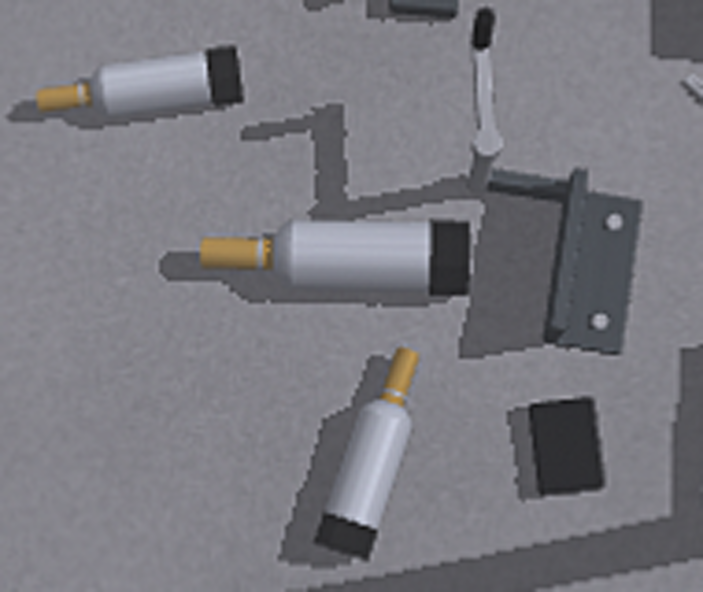

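A (317,209) measures ~0.21 m, while B and C are ~0.16 m. A is the 205 mm cylinder: valve at about (0.50, 0.15), foot toward the plate. Next is a closer wrist view of bracket and cylinder.

```bash
cat >> h.py <<'E'
from scipy.spatial.transform import Rotation as Rot
def wray(u,v,pose):
    c=vision.calibration("wrist"); K=np.array(c["mtx"]); k=c["k1"]
    xd=(u-K[0,2])/K[0,0]; yd=(v-K[1,2])/K[1,1]; x,y=xd,yd
    for _ in range(30):
        s=1+k*(x*x+y*y); x,y=xd/s,yd/s
    T=np.eye(4); T[:3,:3]=Rot.from_euler("xyz",pose[1],degrees=True).as_matrix(); T[:3,3]=pose[0]
    E=T@np.array(c["T_tool_cam"]); return E[:3,3],E[:3,:3]@np.array([x,-y,-1.])
def wat(u,v,z,pose):
    o,d=wray(u,v,pose); return o+d*(z-o[2])/d[2]
E
python3 - <<'E'
from h import *
print(vision.calibration("wrist"))
for yaw in(90,-90):
  for p in((.51,.13,.025),(.51,-.03,.2),(.6,-.03,.3)):
    q=robot.inverse_kinematics(p,[180,0,yaw]); print(yaw,p,None if q is None else np.round(q))
robot.line_to([.25,.45,.42])
robot.move_to([.50,.02,.42],[180,0,-90])
pose=(robot.current_tool_pos(),robot.current_eef_rot()); print(pose)
save("wrist","w1"); print(robot.current_time_s())
for l in("cylinder","bracket","hinge","retainer_handle"): print(l,[(np.round(d["rect"]).tolist(),round(d["p"],2)) for d in recognise(l,"wrist")][:3])
E
```

```text
{'mtx': array([[291.61774948,   0.        , 319.34314256],
       [  0.        , 291.61774948, 199.80248696],
       [  0.        ,   0.        ,   1.        ]]), 'k1': -0.02256387011044673, 'T_tool_cam': array([[ 6.67333480e-04,  9.54042553e-01,  2.99670422e-01,
         7.61836026e-02],
       [ 9.99999771e-01, -6.04091471e-04, -3.03681482e-04,
        -2.00167195e-04],
       [-1.08696710e-04,  2.99670557e-01, -9.54042738e-01,
        -1.25401333e-01],
       [ 0.00000000e+00,  0.00000000e+00,  0.00000000e+00,
         1.00000000e+00]])}
90 (0.51, 0.13, 0.025) [-40.  32.  32. 107. -22.  48.   3.]
90 (0.51, -0.03, 0.2) [-36.  19.  48.  98. -15.  69.  16.]
90 (0.6, -0.03, 0.3) [-30.  28.  50.  74. -21.  87.  18.]
-90 (0.51, 0.13, 0.025) [-19.  29.   4. 106.  -3.  46. 166.]
-90 (0.51, -0.03, 0.2) [ -46.   25.   65.   99.  -24.   72. -156.]
-90 (0.6, -0.03, 0.3) [ -36.   33.   64.   74.  -30.   90. -156.]
(array([0.49981942, 0.02087914, 0.41997078]), array([ 1.79993186e+02,  9.89478174e-03, -8.99213798e+01]))
5.3167
cylinder [([401.0, 144.0, 91.0, 37.0], 0.72), ([250.0, 247.0, 38.0, 78.0], 0.69), ([316.0, 164.0, 36.0, 115.0], 0.55)]
bracket [([271.0, 67.0, 166.0, 96.0], 0.61)]
hinge [([272.0, 68.0, 168.0, 94.0], 0.56)]
retainer_handle []
```

View pics/w1.png

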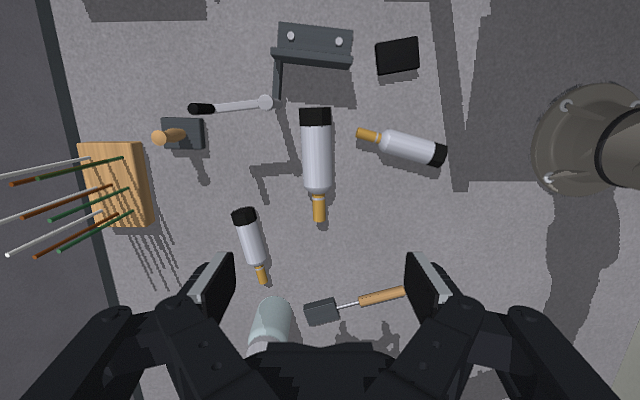

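The cylinder lies from foot (315,108) to valve tip (320,221). The bracket plate is at about (272–352, 50–70), the hinge at (266,102) and the handle tip at (200,108). One enlarged crop will let me pick bracket edges.

```bash
python3 - <<'E'
import cv2
im=cv2.imread("pics/w1.png")[15:135,180:370]
im=cv2.convertScaleAbs(im,alpha=1.8,beta=10)
cv2.imwrite("pics/c2.png",cv2.resize(im,None,fx=4.2,fy=4.2,interpolation=cv2.INTER_CUBIC))
E
```

```text
(no output)
```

View pics/c2.png

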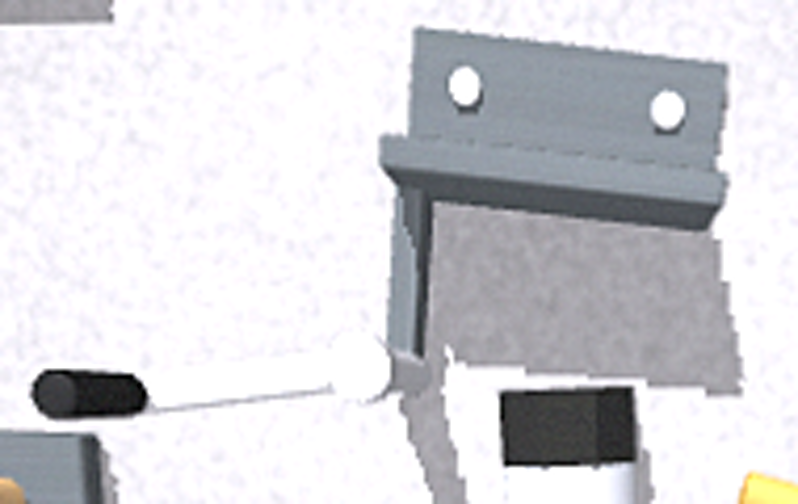

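```bash
python3 - <<'E'
from h import *
from scipy.optimize import least_squares
import json
pose=([0.49981942, 0.02087914, 0.41997078],[180,0.01,-89.921])
pts=[((0,64,70),(383,164)),((0,-60,70),(722,206)),((0,-60,0),(710,230)),((0,52,0),(432,200)),((-76,64,30),(388,352)),((-76,52,30),(415,358)),((-68,56,130),(362,368)),((12,-60,70),(727,174)),((12,64,70),(380,137))]
px=lambda c:(c[0]/4.2+180,c[1]/4.2+15)
def res(q):
    c,s=np.cos(q[2]),np.sin(q[2]); r=[]
    for b,u in pts:
        b=np.array(b)/1e3; w=wat(*px(u),b[2],pose); r+=list((w[:2]-[q[0]+c*b[0]-s*b[1],q[1]+s*b[0]+c*b[1]]))
    return r
f=least_squares(res,[.51,-.1,-1.5],loss="soft_l1",f_scale=.003); q=f.x; print(q,np.degrees(q[2])); print((np.array(res(q)).reshape(-1,2)*1e3).round(1))
R=lambda w:np.array([[np.cos(q[2]),np.sin(q[2])],[-np.sin(q[2]),np.cos(q[2])]])@(w[:2]-q[:2])
for u,z in(((60,393),.19),((135,393),.13)): 
    w=wat(*px(u),z,pose); b=R(w); print("handle",w,b,b-[-.068,.056],np.linalg.norm(b-[-.068,.056]))
for n,u in(("foot",(315.5,107.5)),("tip",(320,222)),("stem0",(319,196))):
    w=wat(*u,.027,pose); print(n,w.round(4),R(w).round(4))
# top-camera cross-check of the cylinder
for n,u in(("tip",(279,208)),("foot",(352,209.5))): print(n,at("top",*u,.027).round(4))
json.dump(list(q),open("b.json","w"))
E
```

```text
[ 0.50996517 -0.12693978 -1.6778514 ] -96.13380383764844
[[ -1.3  -0. ]
 [  1.7   0.3]
 [ -0.7  -0.1]
 [  1.8   0.7]
 [ -2.3 -13.6]
 [ -1.1 -12.6]
 [ -0.3   1.6]
 [  1.5   1.7]
 [  0.7   3.2]]
handle [ 0.64681617 -0.05610489  0.19      ] [-0.08505198  0.12849879] [-0.01705198  0.07249879] 0.07447714139954308
handle [ 0.64703061 -0.05612134  0.13      ] [-0.08505854  0.12871375] [-0.01705854  0.07271375] 0.07468790692275692
foot [ 0.5072 -0.0579  0.027 ] [-0.0683 -0.0101]
tip [0.499  0.1506 0.027 ] [-0.2748 -0.0406]
stem0 [0.501  0.0989 0.027 ] [-0.2236 -0.033 ]
tip [0.5009 0.1448 0.027 ]
foot [ 0.5092 -0.0631  0.027 ]
```

```bash
cat >> h.py <<'E'
import json
B=json.load(open("b.json"))
def w(bx,by,z):
    c,s=np.cos(B[2]),np.sin(B[2]); return [B[0]+c*bx-s*by,B[1]+s*bx+c*by,z]
def tb(p):
    d=np.array(p[:2])-B[:2]; c,s=np.cos(B[2]),np.sin(B[2]); return np.array([c*d[0]+s*d[1],-s*d[0]+c*d[1],p[2]])
YAW=np.degrees(B[2])+180
def st(n=""):
    print(n,"t",round(robot.current_time_s(),2),"b",tb(robot.current_tool_pos()).round(4),"F",np.round(robot.current_contact_force(),1),"gap",round(robot.current_finger_gap(),3),"g",round(robot.current_gripper_force(),1))
E
python3 - <<'E'
from h import *
robot.move_to([.5008,.128,.20],[180,0,92.3])
fingers.gripper_to(.7,30)
robot.line_to([.5008,.128,.025]); st("down")
fingers.gripper_to(0,30); st("grip")
robot.line_to(w(-.210,.0,.025),[180,0,YAW],velocity=.06); st("aligned")
print(robot.line_to(w(-.178,.0,.025),velocity=.03,f_stop=8)); st("butt")
save("top","t2"); save("side","s2")
E
python3 - <<'E'
import cv2
a=cv2.imread("pics/t2.png")[130:300,225:415]; a=cv2.resize(a,None,fx=2.1,fy=2.1)
b=cv2.imread("pics/s2.png")[130:300,225:415]; b=cv2.resize(b,None,fx=2.1,fy=2.1)
cv2.imwrite("pics/c3.png",cv2.hconcat([a,b]))
E
```

```text
down t 9.93 b [-0.2529 -0.0355  0.0259] F [0.4 0.3 0.5] gap 0.697 g 0.0
grip t 10.34 b [-0.2527 -0.0359  0.0256] F [-0.9 -1.   3.1] gap 0.27 g 29.2
aligned t 11.43 b [-2.133e-01  1.000e-04  2.570e-02] F [-0.8  5.4  4.2] gap 0.27 g 29.4
True
butt t 12.32 b [-0.1879  0.0006  0.0257] F [0.8 0.9 3.1] gap 0.273 g 29.5
```

View pics/c3.png

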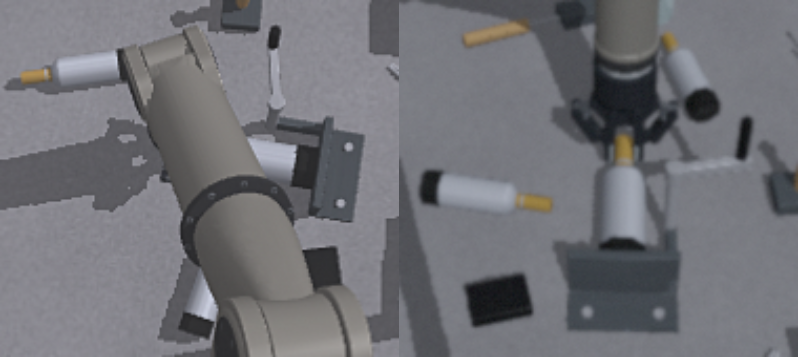

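The cylinder is squarely aligned with the plate, its foot at or very near it, and nothing else has moved. I'll confirm contact, then raise.

```bash
python3 - <<'E'
from h import *
for i in range(3):
    b=tb(robot.current_tool_pos()); r=robot.line_to(w(b[0]+.006,0,.025),velocity=.015,f_stop=10); st(r)
fingers.gripper_to(0,20); st("light")
E
```

```text
True t 12.86 b [-0.1879  0.0004  0.0257] F [-0.5  0.2  3.2] gap 0.269 g 29.6
True t 13.31 b [-0.1879  0.0002  0.0257] F [0.4 0.2 2.2] gap 0.269 g 29.6
False t 13.9 b [-0.1877  0.0002  0.0257] F [0.9 9.6 1.5] gap 0.272 g 29.6
light t 14.12 b [-0.1876  0.0002  0.0257] F [1.1 8.8 1.6] gap 0.265 g 29.6
```

```bash
cat >> h.py <<'E'
L=.1880
def raise_to(a,bias=.004,dz=-.002,v=.06):
    s,c=np.sin(np.radians(a)),np.cos(np.radians(a))
    robot.line_to(w(-(.027*s+L*c)+bias,0,.027*c+L*s+dz),[180,0,YAW],velocity=v)
E
python3 - <<'E'
from h import *
fingers.gripper_to(.4,15); fingers.gripper_to(0,15); st("regrip")
b=tb(robot.current_tool_pos())
for a in range(6,49,6):
    raise_to(a,.004 if a<30 else .005); st(a)
save("side","s3")
E
python3 - <<'E'
import cv2
b=cv2.imread("pics/s3.png")[130:300,225:415]; cv2.imwrite("pics/c4.png",cv2.resize(b,None,fx=3,fy=3))
E
```

```text
regrip t 14.62 b [-1.805e-01 -1.000e-04  2.460e-02] F [-0.3 -1.4 -1.3] gap 0.272 g 20.0
6 t 15.11 b [-0.1871 -0.0002  0.0445] F [ 0.8  2.5 -2. ] gap 0.274 g 19.9
12 t 15.57 b [-0.1851  0.0002  0.0639] F [ 0.3 -0.8 -3.2] gap 0.269 g 19.9
18 t 16.03 b [-0.1836  0.0003  0.0823] F [ 0.1 -0.4 -2.8] gap 0.273 g 20.2
24 t 16.48 b [-0.1789  0.0003  0.0996] F [ 0.1  0.2 -4.6] gap 0.274 g 20.5
30 t 16.93 b [-0.1712  0.0002  0.1158] F [-1.1 -0.3 -4.1] gap 0.274 g 20.9
36 t 17.37 b [-0.1628  0.0002  0.1308] F [-0.  -1.5 -4. ] gap 0.273 g 21.6
42 t 17.8 b [-0.1524  0.0003  0.1443] F [-1.  -1.2 -3.1] gap 0.277 g 22.3
48 t 18.23 b [-0.1404  0.0002  0.1561] F [-0.9 -1.3 -3.8] gap 0.274 g 23.0
```

View pics/c4.png

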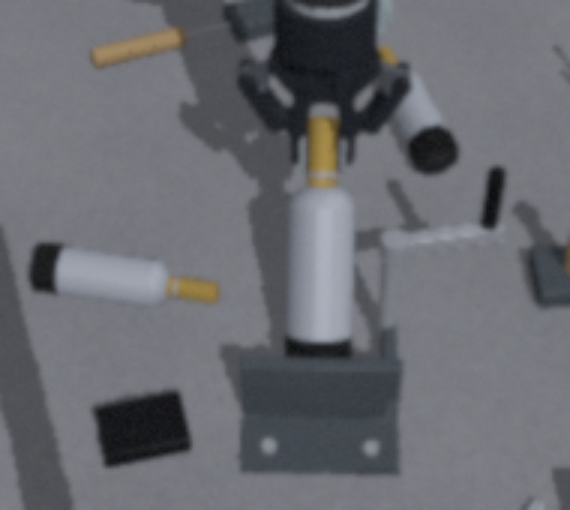

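Half raised, centred in front of the plate. The regrip shifted the hold ~7 mm along the stem (L≈0.181), so I'll push into the plate with the corrected L before going on.

```bash
sed -i 's/^L=.1880/L=.1810/' h.py; python3 - <<'E'
from h import *
raise_to(50,.004,-.003,.03); st(50)
raise_to(51,.008,-.003,.03); st(51); robot.pause(.2); st("p")
raise_to(53,.008,-.003,.03); st(53)
E
```

```text
50 t 18.71 b [-0.139   0.0009  0.1563] F [-2.2  6.3  9.5] gap 0.269 g 25.4
51 t 19.07 b [-0.134   0.0017  0.1587] F [-1.2  8.  11.9] gap 0.272 g 27.2
p t 19.27 b [-0.1341  0.0017  0.1586] F [-2.9  7.8 11.9] gap 0.273 g 27.1
53 t 19.6 b [-0.1283  0.0016  0.1612] F [-1.1  6.6  8.3] gap 0.277 g 26.1
```

```bash
python3 - <<'E'
from h import *
raise_to(54,.009,.002,.03); st(54)
raise_to(56,.009,.002,.03); robot.pause(.1); st(56)
raise_to(60,.008,.002,.03); robot.pause(.1); st(60)
E
```

```text
54 t 19.99 b [-0.1201  0.0007  0.1652] F [-0.6  2.9  3.4] gap 0.27 g 24.2
56 t 20.43 b [-0.1146  0.0004  0.1674] F [1.  2.8 3.8] gap 0.276 g 24.4
60 t 21.01 b [-0.1048 -0.0004  0.1717] F [ 1.1  0.2 -3.3] gap 0.272 g 24.4
```

The contact force during that stage is ambiguous because of bench friction. To be sure step 1 is met, I'll lower to ~35° and press along the axis, where the plate must take the load.

```bash
cat >> h.py <<'E'
def ax(a,push,v=.04):
    c,s=np.cos(np.radians(a)),np.sin(np.radians(a)); raise_to(a,push*c,-.002-push*s,v)
E
python3 - <<'E'
from h import *
ax(50,.0); st(50); ax(35,.0,.06); st(35)
for p in(.003,.006,.009): ax(35,p); robot.pause(.1); st(p)
E
```

```text
50 t 22.06 b [-0.1396  0.0004  0.1549] F [-0.5  3.4  6. ] gap 0.275 g 23.0
35 t 22.88 b [-0.1703  0.0006  0.1255] F [0.1 8.1 6.1] gap 0.276 g 20.8
0.003 t 23.23 b [-0.1668  0.001   0.1237] F [0.2 6.7 5.4] gap 0.271 g 20.6
0.006 t 23.57 b [-0.1641  0.0011  0.1219] F [0.2 7.9 4.9] gap 0.272 g 20.4
0.009 t 23.93 b [-0.1615  0.0012  0.1202] F [0.2 5.7 5.8] gap 0.274 g 20.3
```

```bash
sed -i 's/^L=.1810/L=.1770/' h.py; python3 - <<'E'
from h import *
for a in(41,48,55,62,69,75,80,85): ax(a,.003 if a<60 else .001,.06); st(a)
raise_to(90,.002,-.002,.03); robot.pause(.3); st(90)
save("side","s5"); save("top","t5")
E
python3 - <<'E'
import cv2
b=[cv2.resize(cv2.imread(f"pics/{n}.png")[110:280,265:455],None,fx=2.1,fy=2.1) for n in("s5","t5")]
cv2.imwrite("pics/c5.png",cv2.hconcat(b))
E
```

```text
41 t 24.33 b [-0.1495  0.0002  0.1325] F [ 1.3  2.8 -0.1] gap 0.276 g 20.5
48 t 24.78 b [-1.359e-01  1.000e-04  1.458e-01] F [-0.9  2.8  0.4] gap 0.268 g 20.3
55 t 25.23 b [-1.210e-01  1.000e-04  1.563e-01] F [ 0.   1.8 -0.2] gap 0.273 g 20.3
62 t 25.69 b [-0.1044 -0.0004  0.1655] F [ 0.1 -1.5 -4. ] gap 0.272 g 20.0
69 t 26.16 b [-0.0876 -0.      0.1719] F [-1.1 -1.5 -5. ] gap 0.272 g 20.8
75 t 26.59 b [-7.100e-02  1.000e-04  1.752e-01] F [-0.  -0.8 -4.4] gap 0.273 g 22.0
80 t 26.98 b [-0.0564  0.0003  0.1763] F [-0.4 -0.5 -2.6] gap 0.273 g 23.5
85 t 27.38 b [-0.0411  0.0004  0.176 ] F [-0.8  0.2 -0.1] gap 0.271 g 25.1
90 t 28.41 b [-0.025  -0.0004  0.1745] F [ 0.3 -0.2 -6. ] gap 0.273 g 25.8
```

View pics/c5.png

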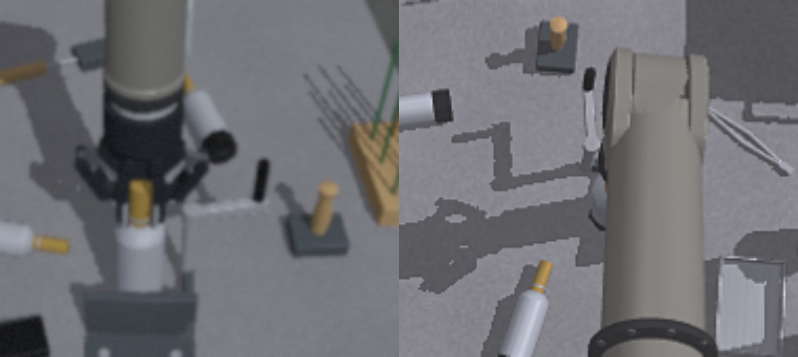

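Cylinder is upright in the gripper in front of the plate, and the arm is still open. The −6 N in z suggests I'm carrying its weight, so I'll lower gently to the bench and nudge it to the plate.

```bash
python3 - <<'E'
from h import *
b=tb(robot.current_tool_pos())
print(robot.line_to(w(-.027,0,b[2]-.008),velocity=.02,f_stop=9)); st("down")
b=tb(robot.current_tool_pos())
print(robot.line_to(w(-.021,0,b[2]),velocity=.02,f_stop=5)); st("fwd")
robot.line_to(w(-.027,0,b[2]),velocity=.02); st("back")
fingers.gripper_to(.37,20); robot.pause(.4); st("rel")
save("side","s6"); p=recognise("valve","side"); print(p[:3])
for z in(.150,.205): print("expect",proj("side",w(-.027,0,z)))
print("foot plate top centre",proj("side",w(0,0,.07)))
im=cv2.imread("pics/s6.png")[130:280,285:395]; cv2.imwrite("pics/c6.png",cv2.resize(im,None,fx=4,fy=4,interpolation=cv2.INTER_CUBIC))
E
```

```text
True
down t 28.74 b [-2.510e-02 -1.000e-04  1.744e-01] F [-0.8 -0.2  5.8] gap 0.273 g 26.8
True
fwd t 28.95 b [-0.0244 -0.0002  0.1743] F [ 0.6 -0.   3.8] gap 0.27 g 26.7
back t 29.24 b [-0.0264  0.0002  0.1745] F [ 0.4 -2.1  2.9] gap 0.275 g 26.1
rel t 29.89 b [-0.027  -0.      0.1743] F [ 0.7 -0.1  0.5] gap 0.373 g 0.0
[{'rect': [330.6, 224.5, 21.8, 54.4], 'p': 0.84}, {'rect': [364.7, 167.9, 23.4, 40.9], 'p': 0.73}, {'rect': [264.8, 222.5, 64.6, 21.2], 'p': 0.62}]
expect [331.76872758 216.57995856]
expect [332.23115015 199.59174769]
foot plate top centre [331.00920608 248.18545824]
```

View pics/c6.png

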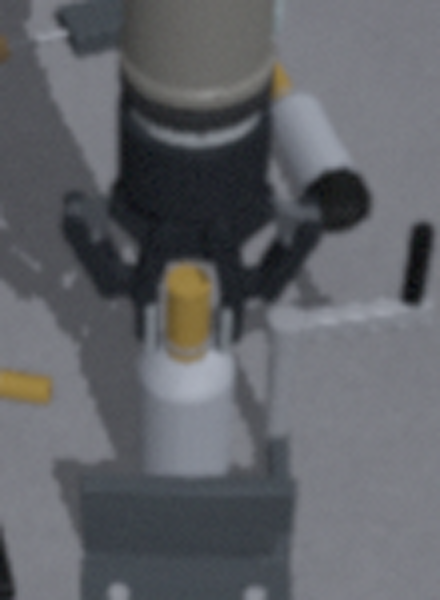

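The cylinder stands free: valve top at (332,198) against an expected (332,200), with zero pad force. Now withdraw, grip the handle pin and swing it round.

```bash
cat > sw.py <<'E'
from h import *
O=[180,0,YAW]
def hp(t,z=.172,r=.076): return w(-.068-r*np.sin(t),.056-r*np.cos(t),z)
robot.line_to(w(-.027,0,.30),velocity=.1)
robot.line_to(hp(2.91,.30),O,velocity=.2)
fingers.gripper_to(.6,20)
robot.line_to(hp(2.91),velocity=.12); st("at")
fingers.gripper_to(0,20); st("pin")
p=tb(robot.current_tool_pos())
for t in np.linspace(2.91,1.45,8)[1:]: robot.line_to(hp(t),O,velocity=.08)
st("half"); save("side","s7")
print([(np.round(d["rect"]).tolist(),round(d["p"],2)) for l in("retainer","valve") for d in recognise(l,"side")][:5])
im=cv2.imread("pics/s7.png")[130:280,285:395]; cv2.imwrite("pics/c7.png",cv2.resize(im,None,fx=4,fy=4,interpolation=cv2.INTER_CUBIC))
E
python3 sw.py
```

```text
at t 33.81 b [-0.0856  0.1307  0.1731] F [-0.1 -0.3  0.7] gap 0.605 g 0.0
pin t 34.23 b [-0.0856  0.1306  0.1727] F [0.6 0.9 1.9] gap 0.157 g 21.5
half t 36.67 b [-0.1462  0.0462  0.1726] F [-0.3  5.7  3.7] gap 0.157 g 21.6
[([356.0, 193.0, 12.0, 49.0], 0.9), ([331.0, 225.0, 25.0, 58.0], 0.96), ([366.0, 173.0, 26.0, 36.0], 0.75), ([263.0, 223.0, 66.0, 21.0], 0.68)]
```

Pin held (13 mm gap) and the cylinder is unmoved at (331,225). Finishing the swing.

```bash
sed '/^robot.line_to(w(-.027/,$d' sw.py > sw2.py; cat >> sw2.py <<'E'
for t in np.linspace(1.45,0.05,8)[1:]: robot.line_to(hp(t),O,velocity=.07); 
st("near"); print(robot.line_to(hp(-.08),O,velocity=.02,f_stop=10)); st("stop")
fingers.gripper_to(.35,20); st("rel")
robot.line_to(hp(0,.32),velocity=.1)
robot.line_to(w(-.25,.0,.36),velocity=.2)
pose=(robot.current_tool_pos(),robot.current_eef_rot())
save("side","s8"); save("top","t8"); st("end")
for c in("side","top"):
  print(c,[(l,np.round(d["rect"]).tolist()) for l in("retainer","valve") for d in recognise(l,c)[:2]])
  for q in((-.068,-.020,.19),(-.068,-.020,.13),(-.068,.056,.13),(-.027,0,.205)): print(q,proj(c,w(*q)).round(1))
b=[cv2.resize(cv2.imread("pics/%s.png"%n)[s],None,fx=3.3,fy=3.3) for n,s in(("s8",np.s_[140:290,270:390]),("t8",np.s_[130:280,320:440]))]
cv2.imwrite("pics/c8.png",cv2.hconcat(b))
E
python3 sw2.py
```

```text
near t 39.39 b [-0.071  -0.0196  0.1722] F [3.8 0.  4.3] gap 0.159 g 21.9
False
stop t 40.03 b [-0.0646 -0.0197  0.1721] F [5.2 6.  5.1] gap 0.152 g 21.9
rel t 40.34 b [-0.0606 -0.0218  0.1705] F [-0.3 -0.7 -0.6] gap 0.349 g 0.0
end t 43.16 b [-2.481e-01  3.000e-04  3.597e-01] F [0.2 0.8 1. ] gap 0.347 g 0.0
side [('retainer', [339.0, 204.0, 44.0, 32.0]), ('retainer', [389.0, 325.0, 35.0, 54.0]), ('valve', [331.0, 226.0, 20.0, 55.0]), ('valve', [366.0, 167.0, 29.0, 41.0])]
(-0.068, -0.02, 0.19) [323.2 190.5]
(-0.068, -0.02, 0.13) [323.1 208.6]
(-0.068, 0.056, 0.13) [356.1 209.3]
(-0.027, 0, 0.205) [332.2 199.6]
top [('retainer', [354.0, 194.0, 7.0, 33.0]), ('valve', [369.0, 206.0, 25.0, 27.0]), ('valve', [244.0, 166.0, 16.0, 7.0])]
(-0.068, -0.02, 0.19) [352.7 201.1]
(-0.068, -0.02, 0.13) [351.5 206. ]
(-0.068, 0.056, 0.13) [355.9 178.6]
(-0.027, 0, 0.205) [370.4 194.8]
```

View pics/c8.png

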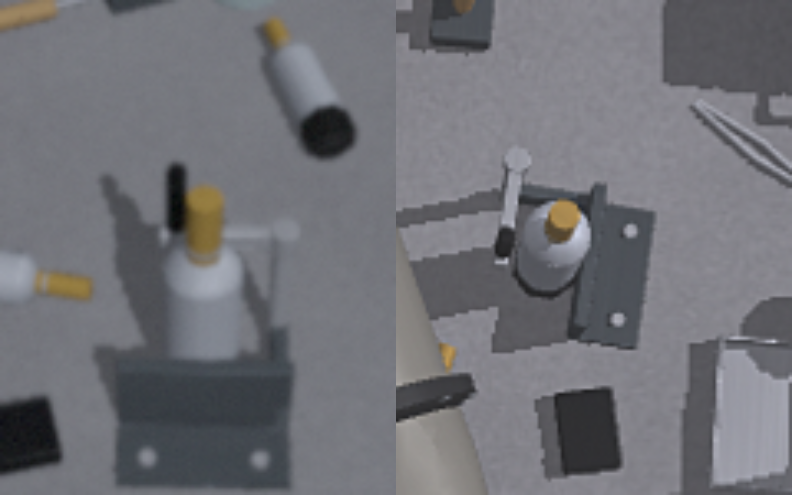

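The arm is closed: its pin shows at (324,190) against an expected (323,190). The cylinder stands upright at the plate, and the bystanders are untouched.

```bash
python3 -c "
from h import *
print(workorder.close_job())"
```

```text
the job is handed in; nothing more can be done
None
```

I handed the job in at about 43 s: the cylinder stands free and upright against the stop plate with the retaining arm closed against its end stop; the verdict wasn't shown, and I inferred the half-raised plate contact (step 1) from tool forces and geometry.

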